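Take the blue-handled dipping basket off its hook

TASK

Take the dipping basket with the blue grip off its hook on the wooden stand, lifting it past the upturned hook tip before drawing it away so that it is not wrenched against the hook. Stand it upright with its whole base on the brown hardboard, ready to be filled with castings; set it down, do not drop it. Leave the basket with the yellow grip hanging on its hook.

Things in the scene. Friction and masses are not known exactly. Their poses are not given: they have to be found in the camera images.
- blue_basket: Loose wire basket 76x76 mm, rim 42 high, under 0.3 kg. Origin: centre of underside. Its strap handle arches over it at x=0, hung at z=140; on it stands a flat BLUE grip, z=141 to 185, 30 wide along y, 12 thick: grasp its 30 mm from above, fingers on its +y/-y sides, tips no lower than z=143. Hangs upright, axes within 3 deg of the stand's, underside 35 mm over the table, on the left or right hook.
- yellow_basket: The same basket with a YELLOW grip, hanging on the other hook, 150 mm beside the blue one. It stays there.
- hook_stand: Fixed wooden stand 230 wide, 202 mm high. Origin: on the table below the middle between its 2 hook seats (x=0, y=+75/-75, z=175); +x points back to the wood (x=51). The 6 mm wire hooks point to -x, tips turned up at x=-19, z=210: 35 mm above the seat, 10 mm before the grip. Raise a basket straight up 45 to 80 mm (at 90 its rim hits the hook), then draw it to -x; clear to lower after 70 mm.
- drying_board: Brown hardboard lying flat on the table in front of the stand, fixed: 122 mm along its x, 255 mm along its y, 6 mm thick. Origin: centre of its underside (top at z = 6 mm).

How it is judged:
By the outcome, as a careful person would: the job done as asked, in the order asked, and still so for the second after the job is handed in, with the robot touching nothing.
It also fails if it takes over 40 s, if anything falls off the work surface, if the arm or the gripper's body presses on something with over 40 N, if the wrist force passes 120 N, or if a joint passes its speed limit or range.

ROBOT

A 6-joint arm with a two-finger parallel gripper is mounted at the origin on a cart in front of the work surface, level with it; the furniture and walls round the work are solid. World frame = base frame: x ahead of the robot, y to its left, z up, the work surface at z = 0. Lengths are in m, angles in degrees, forces in N, time in s.
With the tool pointing down it reaches from about 0.375 to 0.9 m from the base axis. Payload 3.1 kg.
Tool frame: the origin (TCP) lies where the fingers leave the gripper's body, on its centre line; the fingertips stand 70 mm ahead of it and the grasp point (between the pads) lies 51 mm ahead of it; z points along the fingers, y is the line along which they close (so a half turn about z gives the same grasp; the last joint's range is limited). The gripper opens to 87 mm and grips with 3 to 60 N. Pads are 19 mm wide; open, the fingers measure 117 mm over their backs; the gripper's body (75 mm by 190 mm) begins 51 mm behind the grasp point.
Start: joints at [57.153, 30.224, 82.088, -0, 67.689, -10.227], TCP at [0.24, 0.577, 0.292] pointing down, gripper open.
Joint ranges: [-176.69, 176.69], [-43.24, 126.21], [12.49, 139.97], [-82, 262], [0, 151.66], [-163.58, 163.58]. Speed limits (degrees/s): [159.86, 159.86, 180, 180, 180, 180].

INTERFACE

Orientations are given as a 3x3 rotation matrix whose columns are the frame's x, y, z axes.
In Python, from rig import readout, capture, calibration, bot, look_for gives the robot as it stands. The module is installed in compiled form; this text tells all that it offers.
- The arm moves only by the shell command python3 -m pendant 'ROWS'. ROWS is JSON, a list of rows, each a list of 7 numbers: the shift along the tool's x, y, z normalised to -1 to 1, where 1 is 200 mm, then the turn, a rotation vector about the tool's x, y, z normalised to -1 to 1, where 1 is 180 degrees, then the closure, from -1 (fully open) to 1 (shut). In form: [[dx, dy, dz, ax, ay, az, grip], ...]. A call has 1 to 8 rows; each row is the pose to reach, as a shift and turn from the pose commanded when the call began, along the tool's axes at that moment, turning the shorter way round; what a row does not reach only later rows make up. A row lasts 1/10 s, in which the tool goes at most 50 mm and 8.59 degrees, less where a joint would pass 70% of its speed; a pose out of reach is approached as far as the arm can. A call with a number of a shift or a turn outside -1 to 1 is refused whole. A call with a gripper value outside its range is refused whole. The fingers move at their own pace and stop on an object; the grip force is fixed at half the most. Time passes only in rows, so rows that repeat a pose let the fingers close. It gives the time, the measured TCP pose, the force, the opening and the grip force at its end, in the units of the state.
- readout.read_state(): the state, without advancing time (a new reading comes with each control period).
- capture(name): name is "scene" or "side" or "wrist"; returns (picture, depth): 384x512x3 uint8, red, green, blue; 384x512 float32, m along the optical axis (not along the pixel's ray), 0 where there is no reading.
- calibration(name): a dict with "mtx" (3x3 intrinsics, pixels), "T" (4x4, takes a point from camera to world coordinates); the wrist camera has in their place "mount" (4x4, takes a point from camera to tool coordinates, whose origin is the TCP and whose axes are the flange's). Camera axes: x right, y down, z forward; pixel columns grow to the right and rows downward; lengths in m; the calibration is good to about 2 mm. The wrist camera is an equidistant fisheye: a pixel r from the principal point sees the ray r / f radians off the axis. A picture is of the moment at which its call begins: read the wrist's pose just before it. calibration takes no time and is no camera call.
- bot.hand_in(): hands the job in; it is judged then, once.
Trained networks look in the newest picture that a camera, given by its name, has taken for a name from the list of things; names that differ only in an ending like _2 or _b are one class to them, and where a whole thing is asked for, a point or a joint stands for the part that bears it (a point fixed in the world has none). Each returns a list of dicts, best first, with "conf" (0 to 1); they miss things now and then, are a little off and sometimes report something else, mostly with a low value. They report only what shows in the picture. A call takes as long as a camera call.
- look_for(thing, camera): "extent" ([left, top, right, bottom] in pixels, round what is visible of it).
The state is a dict: "time_s": time; "joint_positions": joint angles; "qvel": joint speeds; "tau": joint torques, N m; "position": TCP position; "tcp_rot": TCP orientation; "force": force on the tool from outside, world axes, zero at the start; "moment": the same for the moment, N m; "opening": opening from 0.0 (shut) to 1.0 (fully open); "grasp_force": force on a finger pad.
Only numpy, scipy, OpenCV 4.12 (cv2) and the standard library are available. Lean on these libraries where they do the work, as an engineer would, in place of code of your own. Each camera call takes 0.05 s, during which the arm holds its last target. There are 200 camera calls.

## Working session

There is one attempt and no reset: what is moved stays moved. The work goes in short steps, Python scripts to look and compute and a shell command to move; the robot and the scene stay as the last step left them, time stands still between calls to the robot, and variables do not carry over. Pictures are saved under pics/ and viewed, at most 10 in all, crops included, and the job is handed in when it is done.

```bash
mkdir -p pics; cat > h.py <<'E'
import numpy as np, cv2
from rig import readout, capture, calibration, bot, look_for
def cloud(name, depth):
    c=calibration(name); K=np.array(c["mtx"]); T=np.array(c["T"])
    v,u=np.mgrid[:384,:512]; d=depth
    P=np.stack([(u-K[0,2])/K[0,0]*d,(v-K[1,2])/K[1,1]*d,d,np.ones_like(d)],-1)
    W=(P@T.T)[...,:3]; W[d==0]=np.nan
    return W
E
python3 - <<'E'
from h import *
s=readout.read_state(); print(s)
ims=[]
for n in ("scene","side"):
    p,d=capture(n); np.savez(f"{n}.npz",p=p,d=d); ims.append(p[...,::-1])
    for t in ("blue_basket","yellow_basket","hook_stand","drying_board"):
        print(n,t,look_for(t,n)[:2])
    print(np.array(calibration(n)["T"]).round(3).tolist())
cv2.imwrite("pics/a.png",cv2.resize(ims[0],(800,600)));cv2.imwrite("pics/b.png",cv2.resize(ims[1],(800,600)))
E
```

```text
{'time_s': 0.0, 'joint_positions': array([ 5.71537937e+01,  3.02812264e+01,  8.21579560e+01, -2.01866151e-03,
        6.76872775e+01, -1.02272160e+01]), 'qvel': array([ 2.58648326e-02,  6.82503720e-05,  1.37077121e-02,  7.48943184e-02,
       -1.22450556e-01,  2.46980774e-02]), 'tau': array([-1.02297690e-03, -4.40044999e+01, -1.76588130e+01,  6.30819728e-02,
        5.81089477e-02, -1.52281268e-04]), 'position': array([0.24002967, 0.57643148, 0.2912385 ]), 'tcp_rot': array([[-9.23087742e-01,  3.84587639e-01, -1.16973764e-03],
       [ 3.84589250e-01,  9.23085914e-01, -1.87196115e-03],
       [ 3.59835223e-04, -2.17785291e-03, -9.99997564e-01]]), 'force': array([ 0.23688054,  0.21412653, -0.11677939]), 'moment': array([ 0.00977836, -0.0643057 ,  0.02630066]), 'grasp_force': 0.0, 'opening': 1.0002603165726918}
scene blue_basket [{'extent': [276.6, 94.0, 320.1, 189.6], 'conf': 0.74}]
scene yellow_basket [{'extent': [202.8, 99.1, 246.6, 200.0], 'conf': 0.76}, {'extent': [275.5, 93.8, 321.7, 193.5], 'conf': 0.59}]
scene hook_stand [{'extent': [198.1, 87.6, 318.9, 210.0], 'conf': 0.85}]
scene drying_board [{'extent': [195.9, 220.0, 355.2, 315.8], 'conf': 0.58}]
[[-0.45, -0.54, 0.711, -0.101], [-0.893, 0.255, -0.371, 0.491], [0.019, -0.802, -0.597, 0.566], [0.0, 0.0, 0.0, 1.0]]
side blue_basket [{'extent': [279.1, 119.0, 330.2, 236.8], 'conf': 0.92}]
side yellow_basket [{'extent': [280.5, 98.5, 320.4, 196.0], 'conf': 0.97}]
side hook_stand [{'extent': [288.4, 104.7, 354.6, 252.8], 'conf': 0.56}]
side drying_board [{'extent': [166.1, 180.5, 252.4, 247.8], 'conf': 0.95}]
[[0.973, -0.088, 0.216, 0.308], [-0.232, -0.428, 0.873, -0.567], [0.016, -0.899, -0.437, 0.422], [0.0, 0.0, 0.0, 1.0]]
```

View pics/a.png

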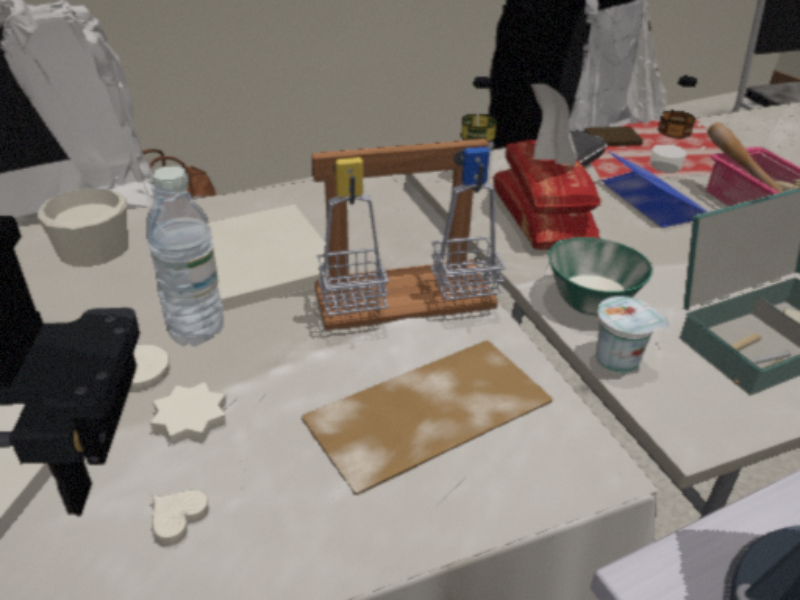

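View pics/b.png

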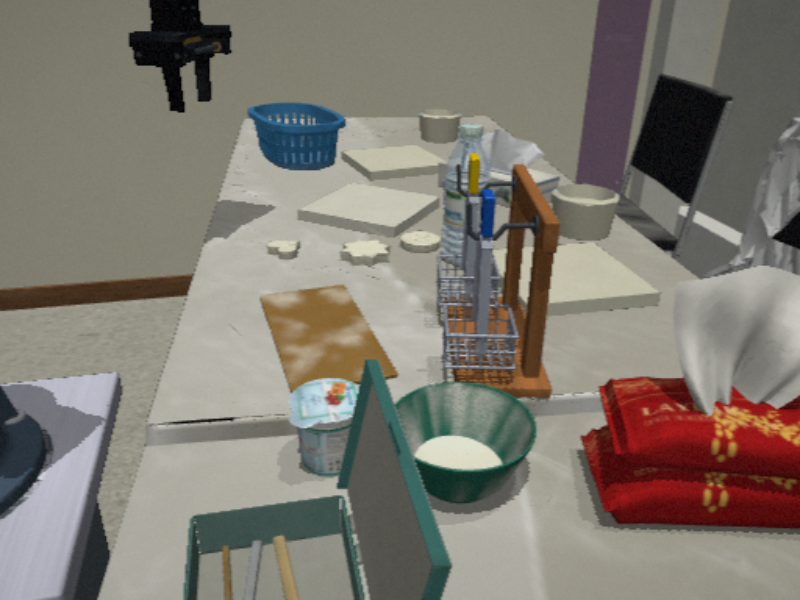

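The scene view shows the blue grip at about (474,165) of the 800x600 picture (right hook) and the yellow grip at (348,178). The hardboard is centred near (430,413). In the side view the blue grip is at (488,213). Next I get positions from depth and colour.

```bash
python3 - <<'E'
from h import *
def stat(n,l,P): print(n,l,len(P),np.nanmedian(P,0).round(4),np.nanpercentile(P,5,0).round(4),np.nanpercentile(P,95,0).round(4))
for n,bx in (("scene",dict(blue=(276,90,322,200),yel=(202,90,248,200))),("side",dict(blue=(280,110,335,240),yel=(280,95,325,200)))):
    z=np.load(n+".npz"); p,d=z["p"],z["d"]; W=cloud(n,d); hsv=cv2.cvtColor(p,cv2.COLOR_RGB2HSV).astype(int)
    for l,(a,b,c,e) in bx.items():
        m=np.zeros(d.shape,bool); m[b:e,a:c]=1
        lo,hi=(105,128) if l=="blue" else (20,32)
        m&=(hsv[...,0]>lo)&(hsv[...,0]<hi)&(hsv[...,1]>140)&(hsv[...,2]>60)&(d>0)
        m&=(W[...,2]>.16)&(W[...,2]<.24)
        stat(n,l,W[m])
    # board: brown, z ~6mm
    m=(hsv[...,0]>5)&(hsv[...,0]<25)&(hsv[...,1]>50)&(np.abs(W[...,2]-.006)<.012)
    x0,y0,x1,y1=((190,215,360,320) if n=="scene" else (160,175,258,255))
    k=np.zeros_like(m);k[y0:y1,x0:x1]=1; m&=k
    m=cv2.morphologyEx(m.astype(np.uint8),cv2.MORPH_CLOSE,np.ones((7,7)))>0
    m=cv2.morphologyEx(m.astype(np.uint8),cv2.MORPH_OPEN,np.ones((3,3)))>0
    stat(n,"board",W[m]); print(cv2.minAreaRect((W[m][:,:2][~np.isnan(W[m][:,0])]*1000).astype(np.float32)))
    # stand top beam, wood
    m=(hsv[...,0]<15)&(hsv[...,1]>100)&(W[...,2]>.197)&(W[...,2]<.208)&(W[...,0]>.5)&(W[...,0]<.9)&(np.abs(W[...,1])<.4)
    stat(n,"beam",W[m]); print(cv2.minAreaRect((W[m][:,:2]*1000).astype(np.float32)))
E
```

```text
scene blue 262 [0.5421 0.0647 0.2019] [0.5378 0.0495 0.1791] [0.5471 0.0734 0.2172]
scene yel 294 [0.5763 0.2088 0.2013] [0.5721 0.1928 0.1794] [0.5837 0.2191 0.2169]
scene board 7041 [0.3825 0.2023 0.0035] [0.3281 0.0845 0.0017] [0.4407 0.3107 0.0051]
((387.2976379394531, 195.622802734375), (124.21221160888672, 259.6148986816406), 5.1843132972717285)
scene beam 430 [0.6204 0.1222 0.199 ] [0.5963 0.0246 0.1975] [0.6425 0.2141 0.2004]
((619.8941650390625, 118.51278686523438), (216.2455596923828, 18.458698272705078), 76.82301330566406)
side blue 227 [0.5424 0.0444 0.2047] [0.5375 0.0422 0.1817] [0.5478 0.0625 0.2209]
side yel 157 [0.5771 0.1904 0.2031] [0.5719 0.1875 0.1811] [0.5825 0.2055 0.2211]
side board 3635 [0.3862 0.1818 0.0073] [0.3323 0.0875 0.006 ] [0.4454 0.306  0.0084]
((397.5087890625, 97.95793151855469), (124.83360290527344, 479.2928161621094), 5.22059965133667)
side beam 399 [0.6121 0.0873 0.2029] [0.5927 0.0107 0.1985] [0.6411 0.2037 0.2036]
((620.0794067382812, 114.03841400146484), (217.06173706054688, 15.871362686157227), 76.74647521972656)
```

```bash
python3 -m pendant '[[0,0,-0.5,0,0,-0.05,-0.25],[0,0,-0.5,0,0,-0.05,-0.25],[-0.2,-0.15,-0.5,0,0,-0.05,-0.25],[-0.45,-0.33,-0.5,0,0,-0.05,-0.25],[-0.7,-0.52,-0.5,0,0,-0.05,-0.25],[-0.95,-0.7,-0.5,0,0,-0.05,-0.25],[-1,-0.745,-0.5,0,0,-0.05,-0.25],[-1,-0.745,-0.5,0,0,-0.05,-0.25]]'
cat >> h.py <<'E'
def go(t, yaw):
    """tool y axis at world yaw (deg), tool down: row numbers for TCP target t"""
    s=readout.read_state(); R=s["tcp_rot"]
    d=R.T@(np.array(t)-s["position"])/.2
    a=np.degrees(np.arctan2(R[1,1],R[0,1]))
    print("pos",s["position"].round(4),"yaw",a.round(2),"t",s["time_s"],"open",s["opening"],"d",d.round(3),"az",round(-(yaw-a)/180,4), "tilt",R[:2,2].round(4),"F",s["force"].round(2))
E
python3 -c "
from h import *
go([.547,.06,.37],76.5)"
```

```text
time_s: 1.3
position: [0.3704, 0.3581, 0.3925]
tcp_rot: [[-0.97, 0.242, 0.001], [0.242, 0.97, -0.002], [-0.002, -0.002, -1.0]]
force: [0.8, 0.1, 0.5]
opening: 0.626
grasp_force: 0.0
pos [0.3704 0.3581 0.3925] yaw 75.97 t 1.3 open 0.6255430841695226 d [-1.218 -1.232  0.117] az -0.0029 tilt [ 0.0014 -0.0022] F [0.81 0.14 0.49]
```

```bash
python3 -m pendant '[[-0.17,-0.18,0,0,0,0,-0.25],[-0.34,-0.35,0,0,0,0,-0.25],[-0.51,-0.52,0,0,0,0,-0.25],[-0.68,-0.69,0,0,0,0,-0.25],[-0.85,-0.86,0,0,0,0,-0.25],[-0.95,-0.95,0,0,0,0,-0.25],[-0.95,-0.95,0,0,0,0,-0.25]]' >/dev/null
python3 -m pendant '[[-0.15,-0.16,0.06,0,0,-0.003,-0.25],[-0.268,-0.282,0.12,0,0,-0.003,-0.25],[-0.268,-0.282,0.12,0,0,-0.003,-0.25],[-0.268,-0.282,0.12,0,0,-0.003,-0.25]]' >/dev/null
python3 - <<'E'
from h import *
go([.547,.06,.252],76.5)
p,d=capture("wrist"); np.savez("w.npz",p=p,d=d); cv2.imwrite("pics/w.png",cv2.resize(p[...,::-1],(800,600)))
c=calibration("wrist"); print(c)
s=readout.read_state(); M=np.array(c["mount"]); K=np.array(c["mtx"])
v,u=np.mgrid[:384,:512]; x=(u-K[0,2])/K[0,0]; y=(v-K[1,2])/K[1,1]; r=np.hypot(x,y)+1e-9
k=np.tan(np.minimum(r,1.5))/r
P=np.stack([x*k*d,y*k*d,d],-1)@M[:3,:3].T+M[:3,3]; W=P@s["tcp_rot"].T+s["position"]; 
h=cv2.cvtColor(p,cv2.COLOR_RGB2HSV).astype(int)
for l,(lo,hi) in dict(blue=(105,128),yel=(20,32)).items():
    m=(h[...,0]>lo)&(h[...,0]<hi)&(h[...,1]>140)&(h[...,2]>50)&(d>0)&(W[...,2]>.16)&(W[...,2]<.24)
    Q=W[m]; vv,uu=np.nonzero(m)
    print(l,len(Q),(uu.min(),uu.max(),vv.min(),vv.max()),np.median(Q,0).round(4),np.percentile(Q,3,0).round(4),np.percentile(Q,97,0).round(4))
    T=Q[Q[:,2]>np.percentile(Q[:,2],97)-.006]; print(len(T),cv2.minAreaRect((T[:,:2]*1000).astype(np.float32)))
E
```

```text
pos [0.5459 0.0666 0.3678] yaw 76.9 t 2.4 open 0.6272770742370722 d [-0.014 -0.031  0.579] az 0.0022 tilt [-0.0018  0.0013] F [-0.62  0.07  0.17]
{'mtx': array([[297.31863964,   0.        , 254.99083034],
       [  0.        , 297.31863964, 191.40791133],
       [  0.        ,   0.        ,   1.        ]]), 'mount': array([[-6.74495167e-04, -9.58466610e-01, -2.85203968e-01,
         7.95549559e-02],
       [ 9.99999363e-01, -3.88325454e-04, -1.05993531e-03,
         5.96571741e-04],
       [ 9.05160641e-04, -2.85204501e-01,  9.58466261e-01,
        -9.20778167e-02],
       [ 0.00000000e+00,  0.00000000e+00,  0.00000000e+00,
         1.00000000e+00]])}
blue 732 (np.int64(229), np.int64(262), np.int64(184), np.int64(208)) [0.5424 0.0593 0.2183] [0.5375 0.0467 0.1824] [0.5509 0.0727 0.2207]
445 ((545.5065307617188, 59.178192138671875), (28.569412231445312, 11.486915588378906), 76.06721496582031)
yel 302 (np.int64(379), np.int64(417), np.int64(186), np.int64(207)) [0.579  0.2041 0.2193] [0.5729 0.1918 0.1839] [0.5863 0.217  0.2209]
270 ((580.210693359375, 204.5652618408203), (27.478946685791016, 10.74735164642334), 76.66629028320312)
```

View pics/w.png

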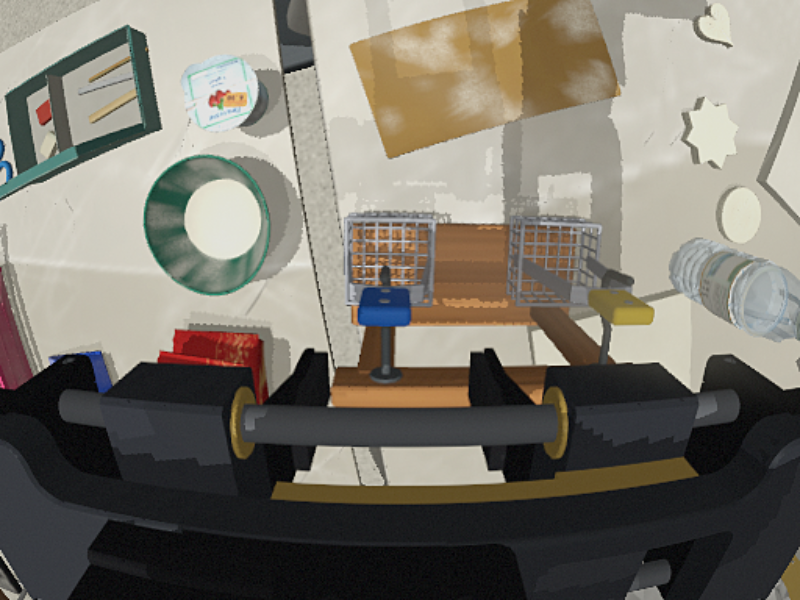

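The wrist view shows the blue grip's top face at (385,306) with the hook tip just in front of it, and the yellow grip at (620,307). The measured grip centre is (0.5455, 0.0592) at yaw 76°, top at 0.220 m. This agrees with the earlier measurement, so I descend.

```bash
python3 -m pendant '[[-0.009,-0.035,0.1,0,0,0.003,-0.25],[-0.009,-0.035,0.22,0,0,0.003,-0.25],[-0.009,-0.035,0.34,0,0,0.003,-0.25],[-0.009,-0.035,0.44,0,0,0.003,-0.25],[-0.009,-0.035,0.52,0,0,0.003,-0.25],[-0.009,-0.035,0.575,0,0,0.003,-0.25],[-0.009,-0.035,0.575,0,0,0.003,-0.25],[-0.009,-0.035,0.575,0,0,0.003,-0.25]]' 
python3 -c "
from h import *
go([.5455,.0592,.252],76.3)"
```

```text
time_s: 3.25
position: [0.5467, 0.0592, 0.2539]
tcp_rot: [[-0.972, 0.234, 0.001], [0.234, 0.972, 0.0], [-0.001, 0.0, -1.0]]
force: [0.9, 0.3, 0.2]
opening: 0.628
grasp_force: 0.0
pos [0.5467 0.0592 0.2539] yaw 76.44 t 3.25 open 0.6282061764097722 d [ 0.006 -0.001  0.01 ] az 0.0008 tilt [0.001  0.0001] F [0.86 0.28 0.2 ]
```

```bash
python3 -m pendant '[[0,0,0,0,0,0,0],[0,0,0,0,0,0,0.2],[0,0,0,0,0,0,0.4],[0,0,0,0,0,0,1],[0,0,0,0,0,0,1],[0,0,0,0,0,0,1],[0,0,0,0,0,0,1],[0,0,0,0,0,0,1]]'
```

```text
time_s: 4.05
position: [0.5467, 0.0582, 0.2536]
tcp_rot: [[-0.972, 0.235, 0.001], [0.235, 0.972, -0.0], [-0.001, -0.0, -1.0]]
force: [-0.9, -1.2, 3.9]
opening: 0.343
grasp_force: 30.0
```

```bash
python3 -m pendant '[[0,0,-0.03,0,0,0,1],[0,0,-0.08,0,0,0,1],[0,0,-0.13,0,0,0,1],[0,0,-0.18,0,0,0,1],[0,0,-0.24,0,0,0,1],[0,0,-0.3,0,0,0,1],[0,0,-0.31,0,0,0,1],[0,0,-0.31,0,0,0,1]]'
python3 - <<'E'
from h import *
go([0,0,0.3],76.3)
p,d=capture("side"); cv2.imwrite("pics/s2.png",cv2.resize(p[70:270,180:400][...,::-1],(660,600)))
E
```

```text
time_s: 4.85
position: [0.5468, 0.0584, 0.316]
tcp_rot: [[-0.972, 0.235, 0.002], [0.235, 0.972, -0.0], [-0.001, 0.0, -1.0]]
force: [0.8, -0.0, -1.1]
opening: 0.341
grasp_force: 30.0
pos [0.5468 0.0584 0.316 ] yaw 76.38 t 4.85 open 0.34108124313172933 d [ 2.588 -0.927  0.076] az 0.0005 tilt [ 0.0015 -0.0001] F [ 0.78 -0.04 -1.07]
```

View pics/s2.png

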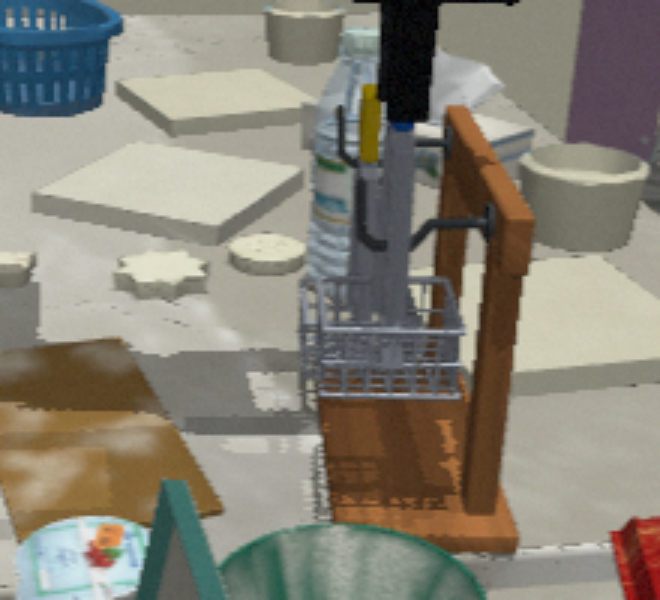

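The basket hangs in the gripper, level and about 62 mm up, with its strap above the upturned hook tip near (360,180). Yellow is still on its hook. I'll draw straight away along stand -x.

```bash
python3 -m pendant '[[0.05,0,0,0,0,0,1],[0.13,0,0,0,0,0,1],[0.22,0,0,0,0,0,1],[0.32,0,0,0,0,0,1],[0.43,0,0,0,0,0,1],[0.54,0,0,0,0,0,1],[0.65,0,0,0,0,0,1],[0.65,0,0,0,0,0,1]]'
python3 -c "
from h import *
go([.388,.196,.245],95.2)"
```

```text
time_s: 5.7
position: [0.4154, 0.0899, 0.3143]
tcp_rot: [[-0.972, 0.234, -0.007], [0.234, 0.972, 0.001], [0.007, -0.001, -1.0]]
force: [0.1, 0.5, -1.5]
opening: 0.342
grasp_force: 30.0
pos [0.4154 0.0899 0.3143] yaw 76.44 t 5.7 open 0.3423785290578064 d [0.255 0.484 0.348] az -0.1042 tilt [-0.0068  0.0007] F [ 0.06  0.51 -1.55]
```

```bash
python3 -m pendant '[[0.04,0.08,0,0,0,-0.02,1],[0.09,0.17,0.03,0,0,-0.04,1],[0.14,0.26,0.1,0,0,-0.06,1],[0.19,0.36,0.18,0,0,-0.08,1],[0.24,0.45,0.26,0,0,-0.1,1],[0.255,0.484,0.33,0,0,-0.104,1],[0.255,0.484,0.34,0,0,-0.104,1],[0.255,0.484,0.34,0,0,-0.104,1]]' >/dev/null
python3 - <<'E'
from h import *
p,d=capture("side"); cv2.imwrite("pics/s3.png",cv2.resize(p[70:270,130:350][...,::-1],(660,600)))
W=cloud("side",d)
p2,d2=capture("scene"); W2=cloud("scene",d2); cv2.imwrite("pics/c3.png",cv2.resize(p2[110:330,150:400][...,::-1],(660,580)))
go([.388,.196,.225],95.2)
for w in(W,W2):
    m=(np.hypot(w[...,0]-.388,w[...,1]-.196)<.08)&(w[...,2]>.015)&(w[...,2]<.09)
    print(m.sum(),np.percentile(w[m],[1,50,99],axis=0).round(4).tolist())
    q=w[m&(w[...,2]>.05)]; print(cv2.minAreaRect((q[:,:2]*1000).astype(np.float32)))
E
```

```text
pos [0.3942 0.1947 0.2477] yaw 95.05 t 6.6 open 0.33992041829260233 d [0.03  0.009 0.114] az -0.0008 tilt [0.0012 0.0001] F [-0.28  0.08 -1.98]
1102 [[0.3527, 0.1539, 0.0297], [0.3911, 0.1785, 0.0519], [0.4311, 0.2334, 0.0886]]
((391.91302490234375, 194.54556274414062), (76.44813537597656, 80.47640228271484), 4.676607608795166)
1548 [[0.3529, 0.156, 0.0268], [0.3891, 0.1937, 0.0477], [0.4319, 0.2351, 0.0872]]
((392.8726806640625, 195.73826599121094), (78.29637145996094, 78.34125518798828), 3.6426262855529785)
```

View pics/s3.png

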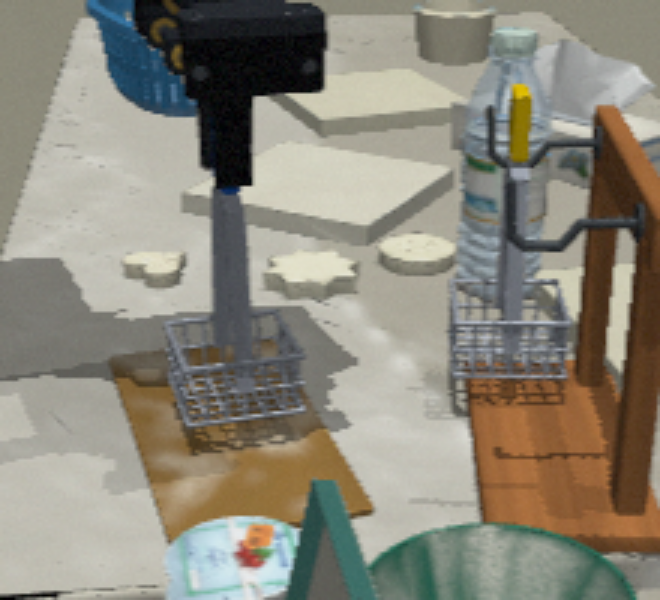

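View pics/c3.png

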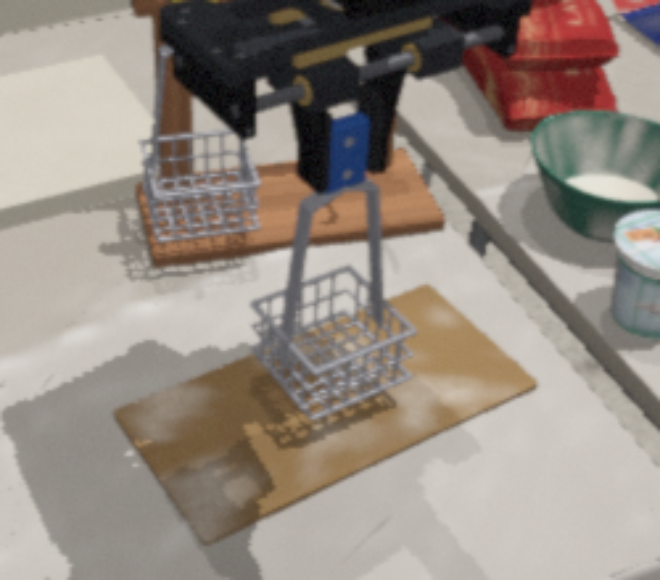

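The blue basket hangs upright over the middle of the board, seen at (235,385) in the side view and (335,340) in the scene view. Its centre is about (0.392, 0.195). Yellow is still on its hook. I'll lower gently.

```bash
python3 -m pendant '[[0.01,0.005,0.02,0,0,0,1],[0.02,0.005,0.045,0,0,0,1],[0.02,0.005,0.065,0,0,0,1],[0.02,0.005,0.08,0,0,0,1],[0.02,0.005,0.09,0,0,0,1],[0.02,0.005,0.097,0,0,0,1],[0.02,0.005,0.1,0,0,0,1],[0.02,0.005,0.1,0,0,0,1]]'
```

```text
time_s: 7.4
position: [0.3894, 0.1958, 0.2272]
tcp_rot: [[-0.996, -0.089, -0.0], [-0.089, 0.996, 0.0], [0.0, 0.0, -1.0]]
force: [-0.3, 0.4, -2.7]
opening: 0.342
grasp_force: 30.0
```

```bash
python3 -m pendant '[[0,0,0.004,0,0,0,1],[0,0,0.007,0,0,0,1],[0,0,0.007,0,0,0,1]]'; python3 -m pendant '[[0,0,0.004,0,0,0,1],[0,0,0.005,0,0,0,1],[0,0,0.005,0,0,0,1]]'
```

```text
time_s: 7.7
position: [0.3893, 0.1957, 0.2258]
tcp_rot: [[-0.996, -0.089, -0.0], [-0.089, 0.996, -0.0], [0.0, -0.0, -1.0]]
force: [-0.2, -0.3, -1.7]
opening: 0.343
grasp_force: 30.0
time_s: 8.0
position: [0.3893, 0.1957, 0.2248]
tcp_rot: [[-0.996, -0.089, -0.0], [-0.089, 0.996, -0.0], [0.0, -0.0, -1.0]]
force: [0.9, 0.4, -2.8]
opening: 0.339
grasp_force: 30.0
```

```bash
python3 -m pendant '[[0,0,0.004,0,0,0,1],[0,0,0.005,0,0,0,1],[0,0,0.005,0,0,0,1]]'; python3 -m pendant '[[0,0,0.003,0,0,0,1],[0,0,0.004,0,0,0,1],[0,0,0.004,0,0,0,1]]'
```

```text
time_s: 8.3
position: [0.3894, 0.1957, 0.2247]
tcp_rot: [[-0.996, -0.089, 0.001], [-0.089, 0.996, -0.0], [-0.001, -0.0, -1.0]]
force: [-2.0, -1.8, 7.1]
opening: 0.345
grasp_force: 30.0
time_s: 8.6
position: [0.3894, 0.1957, 0.2247]
tcp_rot: [[-0.996, -0.089, 0.001], [-0.089, 0.996, -0.0], [-0.001, -0.0, -1.0]]
force: [-3.6, -1.5, 14.2]
opening: 0.336
grasp_force: 30.0
```

Contact is made, with the base on the board. I relax the press, open the fingers and retreat straight up.

```bash
python3 -m pendant '[[0,0,-0.004,0,0,0,1],[0,0,-0.006,0,0,0,1],[0,0,-0.006,0,0,0,0.2],[0,0,-0.006,0,0,0,0],[0,0,-0.006,0,0,0,-0.3],[0,0,-0.006,0,0,0,-0.3],[0,0,-0.006,0,0,0,-0.3],[0,0,-0.006,0,0,0,-0.3]]'
python3 -m pendant '[[0,0,-0.05,0,0,0,-0.3],[0,0,-0.15,0,0,0,-0.3],[0,0,-0.3,0,0,0,-0.3],[0,0,-0.45,0,0,0,-0.3],[0,0,-0.6,0,0,0,-0.3],[0,0,-0.7,0,0,0,-0.3],[0,0,-0.7,0,0,0,-0.3],[0,0,-0.7,0,0,0,-0.3]]'
python3 - <<'E'
from h import *
ims=[]
for n in("side","scene"):
    p,d=capture(n); w=cloud(n,d); ims.append(p[90:330,130:400][...,::-1])
    m=(np.hypot(w[...,0]-.388,w[...,1]-.196)<.08)&(w[...,2]>.012)&(w[...,2]<.07)
    q=w[m&(w[...,2]>.03)]; print(np.percentile(w[m],[1,99],axis=0).round(4).tolist(),cv2.minAreaRect((q[:,:2]*1000).astype(np.float32)))
    h=cv2.cvtColor(p,cv2.COLOR_RGB2HSV).astype(int)
    m=(h[...,0]>105)&(h[...,0]<128)&(h[...,1]>140)&(np.hypot(w[...,0]-.388,w[...,1]-.196)<.06); print(np.percentile(w[m],[2,50,98],axis=0).round(4).tolist())
cv2.imwrite("pics/f.png",cv2.resize(np.hstack(ims),(800,356)))
E
```

```text
time_s: 9.4
position: [0.3894, 0.1957, 0.2242]
tcp_rot: [[-0.996, -0.089, -0.0], [-0.089, 0.996, -0.0], [0.0, -0.0, -1.0]]
force: [-0.1, 0.8, 0.1]
opening: 0.64
grasp_force: 0.0
time_s: 10.2
position: [0.389, 0.1957, 0.3645]
tcp_rot: [[-0.996, -0.089, 0.001], [-0.089, 0.996, 0.0], [-0.001, 0.0, -1.0]]
force: [-0.9, -0.8, 0.4]
opening: 0.65
grasp_force: 0.0
[[0.3489, 0.1547, 0.0131], [0.4272, 0.235, 0.0687]] ((387.6050720214844, 194.72882080078125), (76.70433807373047, 78.24202728271484), 4.5478434562683105)
[[0.3803, 0.1505, 0.1514], [0.388, 0.1814, 0.1814], [0.4003, 0.2274, 0.3547]]
[[0.3484, 0.1569, 0.0128], [0.4276, 0.236, 0.0679]] ((388.3113708496094, 196.1727294921875), (78.6219711303711, 78.4169921875), 4.062740802764893)
[[0.3652, 0.1605, 0.1487], [0.3832, 0.1998, 0.1753], [0.3921, 0.2325, 0.424]]
```

View pics/f.png

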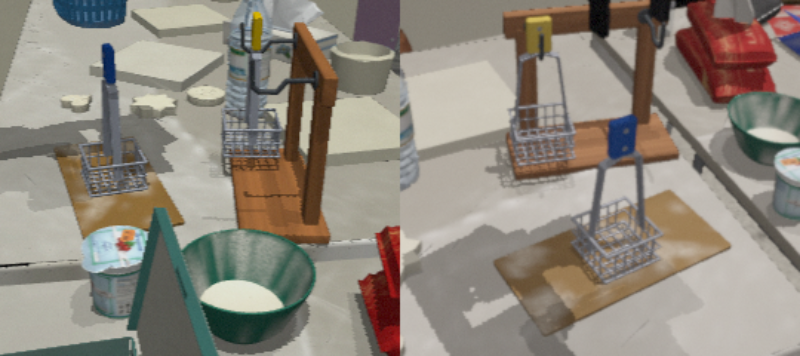

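The blue basket stands upright and centred on the board, at about (115,180) in the left half and (615,240) in the right. Yellow hangs on its hook, and the gripper is clear. Handing in.

```bash
python3 -c "
from rig import bot
print(bot.hand_in())"
```

```text
the job is handed in; nothing more can be done
None
```

The blue basket was lifted clear of its hook and set down upright in the middle of the hardboard, the yellow basket is still on its hook, and the job was handed in at about 10 s (no verdict was returned).

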